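Stamp the red tag, then hold the mallet ready over the blue stamp

ROBOT

A 6-joint arm with a two-finger parallel gripper is mounted at the origin on a cart in front of the work surface, level with it; the furniture and walls round the work are solid. World frame = base frame: x ahead of the robot, y to its left, z up, the work surface at z = 0. Lengths are in m, angles in degrees, forces in N, time in s.
With the tool pointing down it reaches from about 0.25 to 0.725 m from the base axis. Payload 9.7 kg.
Tool frame: the origin (TCP) lies between the finger pads; the fingertips stand 11 mm ahead of it and the grasp point (between the pads) lies 8 mm behind it; z points along the fingers, y is the line along which they close (so a half turn about z gives the same grasp; the last joint's range is limited). The gripper opens to 85 mm and grips with 20 to 120 N. Pads are 22 mm wide; open, the fingers measure 114 mm over their backs; the gripper's body (76 mm by 85 mm) begins 54 mm behind the grasp point. The pads swing forward as they close: fully open they stand 13 mm farther back than shut.
Start: joints at [72.135, 4.979, 10.078, 95.1, 0, 90], TCP at [0.169, 0.523, 0.242] pointing down, gripper open.
Joint ranges: [-179.16, 179.16], [-48.56, 103.87], [-65.8, 70.77], [-126.05, 130.52], [-82.76, 87.17], [-180, 180]. Speed limits (degrees/s): [127.2, 127.2, 147.25, 180, 180, 180].

INTERFACE

Orientations are given as [roll, pitch, yaw] about the fixed x, y, z axes, in that order (R = Rz(yaw) Ry(pitch) Rx(roll)).
In Python, from workcell import monitor, cams, ticket gives the robot as it stands.
- The arm moves only by the tool carry_out, never from a script. Its argument "plan" is a list of rows, each an object with "travel": the shift along the world's x, y, z as a fraction of full scale, a list of three; "angular": the turn, a rotation vector about the world's x, y, z as a fraction of full scale, a list of three; "grip": the gripper's target within -1 to 1 (fully open at 1, half-way at 0, shut at -1). In form: [{"travel": [x, y, z], "angular": [ax, ay, az], "grip": grip}, ...]. A call has 1 to 8 rows; each row is the pose to reach, as a shift and turn from the pose commanded when the call began; what a row does not reach only later rows make up. Full scale, the value 1, is 300 mm for a shift and 0.5 rad for a turn. A row lasts 1/12 s, in which the tool goes at most 41.7 mm and 7.16 degrees, less where a joint would pass 70% of its speed; a pose out of reach is approached as far as the arm can. A call with a number of a shift or a turn outside -1 to 1 is refused whole. A call with a gripper value outside its range is refused whole. The fingers move at their own pace and stop on an object; "grip_force" is the grip in N (left out, the last holds). Time passes only in rows, so rows that repeat a pose let the fingers close. It gives the time, the measured TCP pose, the force, the opening and the grip force at its end, in the units of the state.
- monitor.get_obs(): the state, without advancing time (a new reading comes with each control period).
- cams.camera(name): name is "side" or "top" or "wrist"; returns a dict with "frame" (420x560x3 uint8, red, green, blue), "mtx" (3x3 intrinsics, pixels), "view" (4x4, takes a point from world to camera coordinates); the wrist camera has in their place "T_tool_cam" (4x4, takes a point from camera to tool coordinates, whose origin is the TCP and whose axes are the flange's). Camera axes: x right, y up, looking along -z (the intrinsics and any distortion apply to the point x, -y, -z); pixel columns grow to the right and rows downward; lengths in m; the calibration is good to about 2 mm. The wrist camera is an equidistant fisheye: a pixel r from the principal point sees the ray r / f radians off the axis. A picture is of the moment at which its call begins: read the wrist's pose just before it. There is no depth.
- ticket.job_done(): hands the job in; it is judged then, once.
The state is a dict: "time": time; "q": joint angles; "qd": joint speeds; "joint_efforts": joint torques, N m; "ee_pos": TCP position; "tcp_rot": TCP orientation; "wrist_force": force on the tool from outside, world axes, zero at the start; "torque": the same for the moment, N m; "opening": finger opening in m; "grasp_force": force on a finger pad.
Only numpy, scipy, OpenCV 4.12 (cv2) and the standard library are available. Lean on these libraries where they do the work, as an engineer would, in place of code of your own. Each camera call takes 0.05 s, during which the arm holds its last target. There are 200 camera calls.

TASK

Take the orange mallet by its handle and knock the red-capped stamp all the way down with the head's lower face, letting the cap spring back up. Then carry the mallet over the row of pots and cups without disturbing them, and stop with its head hovering level about 1 cm above the blue cap, centred on it, while I slip a tag under it; never touch the blue stamp. Finish like that, still holding the mallet in the air.

Things in the scene. Friction and masses are not known exactly. Their poses are not given: they have to be found in the camera images.
- mallet: the loose mallet, about 0.4 kg: an orange cylindrical head with black rubber ends, 56 mm across and 80 mm long, standing on one end on the bench, with a straight wooden handle sticking out level from half-way up the head. Origin at the centre of the head's lower (striking) face; z runs up the head's axis, away from that face; the handle points along -x and ends 160 mm from the head's axis
- mallet_grip (a point): centre of the mallet's handle beside the head, 68 mm from the head's axis, 40 mm above the striking face. The handle is 22 mm wide (along the mallet's y) and 26 mm tall here and bare from 30 to 160 mm from the head's axis
- red_stamp: fixed C-frame stamping stand for clay tags: dark base plate 110 x 70 x 10 mm, a grey post and arm (arm top 57 mm above the bench) and a sprung plunger with a red striking cap, 38 mm across, whose flat top stands 83 mm above the bench. Origin on the bench directly under the cap's centre; z up; the post stands toward its +x. A round terracotta clay tag lies under its plunger.
- red_top (a point): centre of the red cap's top face (moves down with the cap)
- red_plunger (a joint): travel of the red cap: 0 sprung up, 0.012 m driven fully down. It takes about 4.5 N to start and 10.5 N to bring it fully down; it springs back up by itself
- blue_stamp: fixed C-frame stamping stand for clay tags: dark base plate 110 x 70 x 10 mm, a grey post and arm (arm top 57 mm above the bench) and a sprung plunger with a blue striking cap, 38 mm across, whose flat top stands 83 mm above the bench. Origin on the bench directly under the cap's centre; z up; the post stands toward its +x. No tag lies under its plunger yet.
- blue_top (a point): centre of the blue cap's top face, 83 mm above the bench when it is up
- blue_plunger (a joint): travel of the blue cap: 0 sprung up, 0.012 m fully down; same spring as the red one
- glaze_pot_2: loose bystander: cream-white screw-cap pot, 57 mm wide, 94 mm tall, standing in the row between the two stamps; origin at the centre of its underside
- white_cup: loose bystander: white cup without handle, 72 mm wide, 98 mm tall, standing in the row between the two stamps; origin at the centre of its underside
- glaze_pot_7: loose bystander: brown screw-cap pot with a black cap, 62 mm wide, 92 mm tall, standing in the row between the two stamps; origin at the centre of its underside
- tea_mug: loose bystander: green-and-white mug, 78 mm wide (116 mm with its handle), 101 mm tall, standing in the row between the two stamps; origin at the centre of its underside
Mind the look-alikes: they are no part of the job. Leave any purple or turquoise look-alike of the blue_stamp alone.

How it is judged:
By the outcome, as a careful person would: the job done as asked, in the order asked, and still so for the second after the job is handed in, while the arm keeps its last pose, push and grip.
It also fails if it takes over 45 s, if anything falls off the work surface, if the arm or the gripper's body presses on something with over 40 N, if the wrist force passes 120 N, or if a joint passes its speed limit or range.

## Working session

There is one attempt and no reset: what is moved stays moved. The work goes in short steps, Python scripts to look and compute and a tool call to move; the robot and the scene stay as the last step left them, time stands still between calls to the robot, and variables do not carry over. Pictures are saved under pics/ and viewed, at most 10 in all, crops included, and the job is handed in when it is done.

Besides the shell and the picture viewer there is one more tool, called after "Call:" in YAML: its name, and indented under it one key for each argument. carry_out: Moves the arm, as the interface text tells. Its arguments: {"type":"object","properties":{"plan":{"type":"array","items":{"type":"object","properties":{"travel":{"type":"array","items":{"type":"number"}},"angular":{"type":"array","items":{"type":"number"}},"grip":{"type":"number"}}}},"grip_force":{"type":"number"}},"required":["plan"]}

```bash
mkdir -p pics; ls; python3 - <<'E'
from workcell import monitor,cams,ticket
import cv2,numpy as np,pickle
o=monitor.get_obs();print(o)
d={}
for n in ["side","top","wrist"]:
    c=cams.camera(n);d[n]=c;cv2.imwrite(f"pics/{n}0.png",c["frame"][:,:,::-1])
    for k in c:
        if k!="frame":print(n,k,np.round(c[k],4).tolist())
pickle.dump(d,open("d0.pkl","wb"))
E
```

```text
pics
{'time': 0.0, 'q': array([ 7.21346589e+01,  5.01139620e+00,  1.00341135e+01,  9.50986208e+01,
       -2.21353885e-04,  8.99987492e+01]), 'qd': array([ 0.00454805, -0.0156734 ,  0.01352456, -0.0183784 , -0.12154597,
        0.00069647]), 'joint_efforts': array([ 8.87945316e-04, -5.20393038e+01,  4.64802969e+01,  1.64178223e-02,
       -4.97818235e-06,  2.65220592e-06]), 'ee_pos': array([0.16866624, 0.52327934, 0.24157716]), 'tcp_rot': array([-1.79924097e+02,  2.19696648e-04,  1.62135910e+02]), 'wrist_force': array([-0.07624815,  0.49623966,  0.24160005]), 'torque': array([ 0.0378919 ,  0.03034701, -0.00063812]), 'grasp_force': 0.0, 'opening': 0.08523486316811736}
side mtx [[456.141, 0.0, 274.5062], [0.0, 456.141, 208.8173], [0.0, 0.0, 1.0]]
side view [[0.9949, -0.0978, 0.0234, -0.5254], [0.0286, 0.4985, 0.8664, -0.0074], [-0.0964, -0.8613, 0.4988, -1.5229], [0.0, 0.0, 0.0, 1.0]]
top mtx [[525.2768, 0.0, 285.0771], [0.0, 525.2768, 212.5732], [0.0, 0.0, 1.0]]
top view [[-0.0118, -0.9999, -0.0041, -0.129], [0.9841, -0.0123, 0.1773, -0.5131], [-0.1774, -0.0019, 0.9841, -1.4727], [0.0, 0.0, 0.0, 1.0]]
wrist mtx [[325.1923, 0.0, 280.7391], [0.0, 325.1923, 212.1534], [0.0, 0.0, 1.0]]
wrist T_tool_cam [[-0.0005, 0.9649, 0.2626, 0.0666], [1.0, 0.0007, -0.0009, -0.0003], [-0.001, 0.2626, -0.9649, -0.1316], [0.0, 0.0, 0.0, 1.0]]
```

View pics/top0.png

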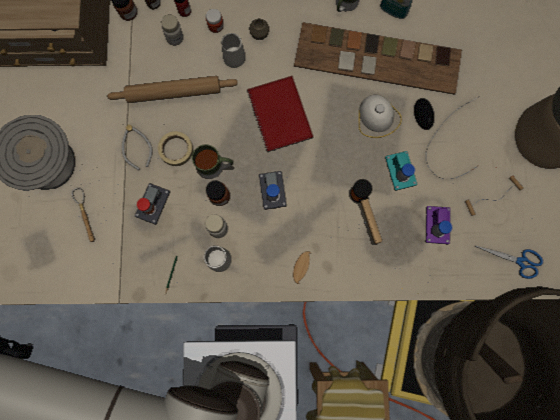

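View pics/side0.png

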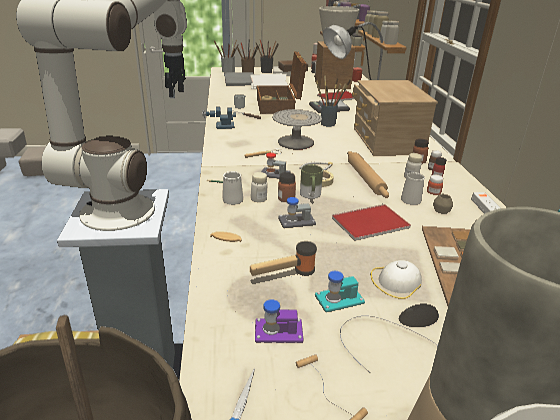

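The top view shows the red stamp at (145,204), blue at (272,190), and the mallet head at (361,190) with its handle end at (375,242). The row lies at column ~215, rows 159–258. The side view agrees; the purple and turquoise stamps are look-alikes.

```bash
cat > h.py <<'E'
import numpy as np,cv2
def ray(c,u,v):
    K=c["mtx"];V=c["view"];R=V[:3,:3];t=V[:3,3]
    d=np.array([(u-K[0,2])/K[0,0],-(v-K[1,2])/K[1,1],-1.])
    return -R.T@t,R.T@d
def onz(c,u,v,z):
    o,d=ray(c,u,v);return o+d*(z-o[2])/d[2]
def tri(c1,p1,c2,p2):
    o1,d1=ray(c1,*p1);o2,d2=ray(c2,*p2)
    s=np.linalg.lstsq(np.c_[d1,-d2],o2-o1,rcond=None)[0]
    a,b=o1+s[0]*d1,o2+s[1]*d2
    return (a+b)/2,np.linalg.norm(a-b)
def proj(c,p):
    q=c["view"]@np.r_[p,1];K=c["mtx"]
    return np.array([K[0,0]*q[0]/-q[2]+K[0,2],-K[1,1]*q[1]/-q[2]+K[1,2]])
def blobs(f,lo,hi,roi,n=3,amin=8):
    x0,y0,x1,y1=roi
    h=cv2.cvtColor(f[y0:y1,x0:x1],cv2.COLOR_RGB2HSV)
    m=cv2.inRange(h,np.array(lo),np.array(hi))
    k,l,s,ce=cv2.connectedComponentsWithStats(m)
    out=[(int(s[i,4]),(s[i,:4]+[x0,y0,0,0]).tolist(),(ce[i]+[x0,y0]).round(2).tolist()) for i in range(1,k) if s[i,4]>=amin]
    return sorted(out,reverse=True)[:n]
E
python3 - <<'E'
import pickle;from h import *
d=pickle.load(open("d0.pkl","rb"));t,s=d["top"],d["side"]
T,S=t["frame"],s["frame"]
print("blueT",blobs(T,(100,120,60),(125,255,255),(255,165,292,215)))
print("blueS",blobs(S,(100,120,60),(125,255,255),(275,190,320,235)))
for lo,hi in (((0,170,110),(6,255,255)),((174,150,90),(180,255,255))):
  print("redT",blobs(T,lo,hi,(130,180,175,228)));print("redS",blobs(S,lo,hi,(255,145,290,180)))
print("orangeT",blobs(T,(2,150,60),(16,255,255),(340,170,390,250)))
print("darkT",blobs(T,(0,0,0),(180,255,45),(340,170,390,250)))
print("handleT",blobs(T,(8,60,100),(25,200,255),(340,195,390,250)))
print("darkS",blobs(S,(0,0,0),(180,255,50),(285,235,325,285)))
print("orangeS",blobs(S,(2,170,80),(14,255,255),(285,235,325,285)))
a=cv2.resize(T[140:275,125:400],None,fx=2.9,fy=2.9,interpolation=cv2.INTER_CUBIC)
b=cv2.resize(S[140:290,200:345],None,fx=3.9,fy=3.9,interpolation=cv2.INTER_CUBIC)
cv2.imwrite("pics/ct.png",a[:,:,::-1]);cv2.imwrite("pics/cs.png",b[:,:,::-1])
E
```

```text
blueT [(139, [266, 184, 14, 13], [272.39, 190.12])]
blueS [(64, [287, 197, 11, 7], [291.92, 200.19])]
redT [(116, [137, 198, 13, 12], [142.93, 203.78])]
redS [(30, [267, 153, 9, 4], [270.53, 154.7])]
redT []
redS []
orangeT []
darkT [(351, [350, 179, 22, 26], [360.64, 190.12]), (53, [366, 219, 10, 26], [369.81, 233.08])]
handleT [(317, [362, 199, 21, 44], [371.74, 220.58])]
darkS [(12, [308, 267, 7, 9], [311.92, 271.58])]
orangeS []
```

View pics/ct.png

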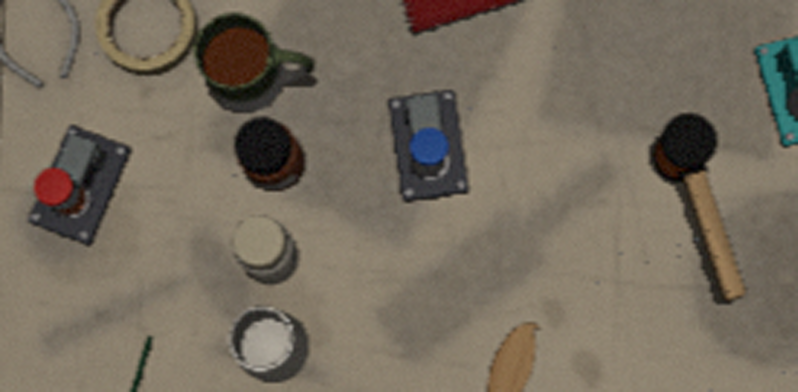

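```bash
python3 - <<'E'
import pickle;from h import *
d=pickle.load(open("d0.pkl","rb"));t,s=d["top"],d["side"]
T,S=t["frame"],s["frame"]
np.set_printoptions(precision=4,suppress=True)
print("blue",onz(t,272.4,190.1,.083),tri(t,(272.4,190.1),s,(291.9,200.2)))
print("red",onz(t,142.9,203.8,.083),tri(t,(142.9,203.8),s,(270.5,154.7)))
H=onz(t,362.2,189.3,.08);print("head",H)
h=cv2.cvtColor(T,cv2.COLOR_RGB2HSV);m=cv2.inRange(h,(8,60,100),(25,200,255));m[:203]=0;m[243:]=0;m[:,:355]=0;m[:,388:]=0
v,u=np.nonzero(m);P=np.array([onz(t,a,b,.053)[:2] for a,b in zip(u,v)])
c=P.mean(0);e=np.linalg.svd(P-c)[2][0];e*=-np.sign(e[0])
print("handle centroid",c,"dir",e,"ang",np.degrees(np.arctan2(e[1],e[0])),"extent",((P-c)@e).min(),((P-c)@e).max(), "head-c", np.degrees(np.arctan2(*(c-H[:2])[::-1])))
for n,(p,z) in dict(mug=((235+0)/2.9+125,)and((206,159.5),.101),brown=((216.5,190),.092),cream=((215,223.5),.094),cup=((216,256.5),.098)).items():print(n,onz(t,*p,z))
E
```

```text
blue [ 0.5701 -0.1001  0.083 ] (array([ 0.5716, -0.1   ,  0.0787]), np.float64(0.0010575255865864824))
red [0.535  0.2667 0.083 ] (array([0.5365, 0.268 , 0.0784]), np.float64(0.0010436519782350316))
head [ 0.5698 -0.3555  0.08  ]
handle centroid [ 0.4793 -0.3844] dir [-0.9571 -0.2898] ang -163.15647221681468 extent -0.06070784627003659 0.05914767993977484 head-c -162.28728891989502
mug [0.6573 0.0872 0.101 ]
brown [0.5703 0.0576 0.092 ]
cream [0.4743 0.0604 0.094 ]
cup [0.3817 0.056  0.098 ]
```

Call:
carry_out:
  plan:
    - {"travel": [0, 0, 0.2], "angular": [0, 0, -0.25], "grip": 1}
    - {"travel": [0, 0, 0.2], "angular": [0, 0, -0.25], "grip": 1}

```text
time: 0.32
ee_pos: [0.1684, 0.5225, 0.3032]
tcp_rot: [-179.9, 0.0, 154.5]
wrist_force: [0.2, 0.2, 1.8]
opening: 0.0851
grasp_force: 0.0
```

```bash
python3 -c "
from workcell import monitor
o=monitor.get_obs();print(o['q'],o['ee_pos'],o['tcp_rot'],o['time'])"
```

```text
[7.21348316e+01 6.87731106e+00 1.90257346e+01 1.02271637e+02
 7.77325554e-04 9.75865999e+01] [0.16841442 0.52251903 0.30324864] [-1.79877763e+02  1.54966261e-02  1.54548247e+02] 0.3167
```

Call:
carry_out:
  plan:
    - {"travel": [0.227, -0.598, -0.03], "angular": [0, 0, -0.96], "grip": 1}
    - {"travel": [0.227, -0.598, -0.03], "angular": [0, 0, -0.96], "grip": 1}
    - {"travel": [0.227, -0.598, -0.03], "angular": [0, 0, -0.96], "grip": 1}
    - {"travel": [0.227, -0.598, -0.03], "angular": [0, 0, -0.96], "grip": 1}
    - {"travel": [0.227, -0.598, -0.03], "angular": [0, 0, -0.96], "grip": 1}
    - {"travel": [0.227, -0.598, -0.03], "angular": [0, 0, -0.96], "grip": 1}

```text
time: 0.82
ee_pos: [0.2377, 0.3406, 0.2939]
tcp_rot: [179.9, 0.0, 127.3]
wrist_force: [-0.8, -0.5, 0.3]
opening: 0.0855
grasp_force: 0.0
```

Call:
carry_out:
  plan:
    - {"travel": [0.227, -0.598, -0.03], "angular": [0, 0, -0.96], "grip": 1}
    - {"travel": [0.227, -0.598, -0.03], "angular": [0, 0, -0.96], "grip": 1}
    - {"travel": [0.227, -0.598, -0.03], "angular": [0, 0, -0.96], "grip": 1}
    - {"travel": [0.227, -0.598, -0.03], "angular": [0, 0, -0.96], "grip": 1}
    - {"travel": [0.227, -0.598, -0.03], "angular": [0, 0, -0.96], "grip": 1}
    - {"travel": [0.227, -0.598, -0.03], "angular": [0, 0, -0.96], "grip": 1}

```text
time: 1.32
ee_pos: [0.3059, 0.1617, 0.2843]
tcp_rot: [180.0, 0.0, 99.7]
wrist_force: [-0.0, 0.3, 0.9]
opening: 0.0853
grasp_force: 0.0
```

Call:
carry_out:
  plan:
    - {"travel": [0.227, -0.598, -0.03], "angular": [0, 0, -0.96], "grip": 1}
    - {"travel": [0.227, -0.598, -0.03], "angular": [0, 0, -0.96], "grip": 1}
    - {"travel": [0.227, -0.598, -0.03], "angular": [0, 0, -0.96], "grip": 1}
    - {"travel": [0.227, -0.598, -0.03], "angular": [0, 0, -0.96], "grip": 1}
    - {"travel": [0.227, -0.598, -0.03], "angular": [0, 0, -0.96], "grip": 1}
    - {"travel": [0.227, -0.598, -0.03], "angular": [0, 0, -0.96], "grip": 1}

```text
time: 1.82
ee_pos: [0.3743, -0.0175, 0.2744]
tcp_rot: [-180.0, 0.0, 72.2]
wrist_force: [0.2, 0.2, 0.1]
opening: 0.0852
grasp_force: 0.0
```

Call:
carry_out:
  plan:
    - {"travel": [0.227, -0.598, -0.03], "angular": [0, 0, -0.96], "grip": 1}
    - {"travel": [0.227, -0.598, -0.03], "angular": [0, 0, -0.96], "grip": 1}
    - {"travel": [0.227, -0.598, -0.03], "angular": [0, 0, -0.96], "grip": 1}
    - {"travel": [0.227, -0.598, -0.03], "angular": [0, 0, -0.96], "grip": 1}
    - {"travel": [0.227, -0.598, -0.03], "angular": [0, 0, -0.96], "grip": 1}
    - {"travel": [0.227, -0.598, -0.03], "angular": [0, 0, -0.96], "grip": 1}

```text
time: 2.32
ee_pos: [0.4428, -0.1966, 0.2644]
tcp_rot: [-179.9, 0.1, 44.8]
wrist_force: [0.1, 0.3, -0.6]
opening: 0.0856
grasp_force: 0.0
```

```bash
cat >> h.py <<'E'
from scipy.spatial.transform import Rotation as Ro
def wtool(o):
    M=np.eye(4);M[:3,:3]=Ro.from_euler("xyz",o["tcp_rot"],degrees=True).as_matrix();M[:3,3]=o["ee_pos"];return M
def wonz(c,o,u,v,z):
    K=c["mtx"];a=np.array([u-K[0,2],v-K[1,2]]);r=np.hypot(*a);th=r/K[0,0]
    d=np.r_[np.sin(th)*a/max(r,1e-9)*[1,-1],-np.cos(th)]
    M=wtool(o)@c["T_tool_cam"];w=M[:3,:3]@d;p=M[:3,3]
    return p+w*(z-p[2])/w[2]
def snap(n,f):
    from workcell import monitor,cams
    import pickle
    o=monitor.get_obs();c=cams.camera(n);cv2.imwrite(f"pics/{f}.png",c["frame"][:,:,::-1]);pickle.dump((o,c),open(f+".pkl","wb"));return o,c
E
python3 - <<'E'
from h import *
o,c=snap("wrist","w1")
for b in blobs(c["frame"],(100,120,60),(125,255,255),(0,0,560,420),4,60):
    print(b,wonz(c,o,*b[2],.083).round(4),wonz(c,o,b[1][0]+b[1][2]/2-.5,b[1][1]+b[1][3]/2-.5,.083).round(4))
E
```

```text
(1101, [286, 15, 39, 37], [304.8, 32.97]) [ 0.5708 -0.101   0.083 ] [ 0.5709 -0.1012  0.083 ]
(432, [522, 238, 22, 27], [532.68, 251.1]) [ 0.6256 -0.4831  0.083 ] [ 0.6254 -0.4827  0.083 ]
(60, [459, 410, 16, 10], [466.73, 414.88]) [ 0.398  -0.6906  0.083 ] [ 0.3983 -0.6889  0.083 ]
```

Call:
carry_out:
  plan:
    - {"travel": [0.227, -0.598, -0.03], "angular": [0, 0, -0.96], "grip": 1}
    - {"travel": [0.227, -0.598, -0.03], "angular": [0, 0, -0.96], "grip": 1}
    - {"travel": [0.227, -0.598, -0.03], "angular": [0, 0, -0.96], "grip": 1}
    - {"travel": [0.227, -0.598, -0.03], "angular": [0, 0, -0.96], "grip": 1}
    - {"travel": [0.227, -0.598, -0.03], "angular": [0, 0, -0.96], "grip": 1}
    - {"travel": [0.227, -0.598, -0.03], "angular": [0, 0, -0.96], "grip": 1}
    - {"travel": [0.227, -0.598, -0.03], "angular": [0, 0, -0.96], "grip": 1}

```text
time: 2.95
ee_pos: [0.5102, -0.3727, 0.2561]
tcp_rot: [-179.9, 0.1, 17.5]
wrist_force: [-0.4, -0.1, -0.1]
opening: 0.0854
grasp_force: 0.0
```

```bash
python3 - <<'E'
from h import *
o,c=snap("wrist","w2");print(o["ee_pos"],o["tcp_rot"],o["q"])
E
```

```text
[ 0.51019052 -0.37266284  0.25606447] [-1.79882750e+02  5.42977752e-02  1.75179868e+01] [-3.61569831e+01  1.73350460e+01  2.59431580e+01  9.87347406e+01
  2.57086007e-02  1.26325057e+02]
```

View pics/w2.png

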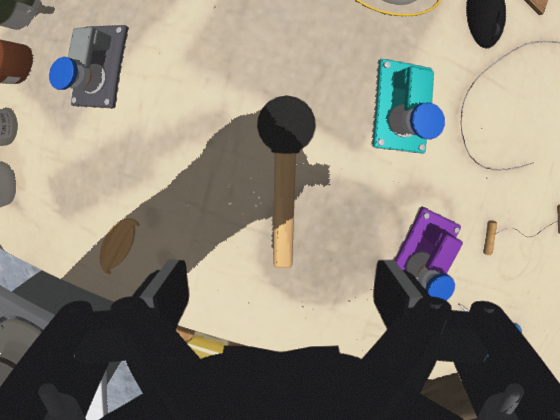

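The mallet head's black top disc is centred near (286,125), the handle runs down to (283,267), nearly parallel to the image column axis.

```bash
python3 - <<'E'
import pickle;from h import *
o,c=pickle.load(open("w2.pkl","rb"));f=c["frame"]
g=cv2.cvtColor(f,cv2.COLOR_RGB2HSV)
m=cv2.inRange(g,(0,0,0),(180,255,62))[80:170,240:335]
m=cv2.morphologyEx(m,cv2.MORPH_OPEN,np.ones((5,5)))
k,l,s,ce=cv2.connectedComponentsWithStats(m);i=1+s[1:,4].argmax();print(s[i],ce[i]+[240,80])
cs=cv2.findContours((l==i).astype(np.uint8),0,1)[0][0];(u,v),r=cv2.minEnclosingCircle(cs);print(u+240,v+80,r)
H=wonz(c,o,u+240,v+80,.08);print("head",H, wonz(c,o,*(ce[i]+[240,80]),.08))
hm=cv2.inRange(g,(8,70,60),(25,255,255));hm[:165]=0;hm[275:]=0;hm[:,:265]=0;hm[:,305:]=0
k,l,s,ce=cv2.connectedComponentsWithStats(hm);i=1+s[1:,4].argmax();print(s[i])
v,u=np.nonzero(l==i);P=np.array([wonz(c,o,a,b,.053)[:2] for a,b in zip(u,v)])
q=P.mean(0);e=np.linalg.svd(P-q)[2][0];e*=np.sign(e[0]);print("yaw",np.degrees(np.arctan2(e[1],e[0])),"head-q",np.degrees(np.arctan2(*(H[:2]-q)[::-1])), "ext",((P-q)@e).min(),((P-q)@e).max())
n=np.array([-e[1],e[0]]);print("lateral of head rel handle line",(H[:2]-q)@n, "tcp lateral",(o["ee_pos"][:2]-q)@n, "tcp dist from head",(H[:2]-o["ee_pos"][:2])@e)
print("handle end to head",(H[:2]-q)@e-((P-q)@e).min())
E
```

```text
[  17   17   58   57 2581] [285.64587369 124.74506005]
285.6175346374512 125.4383430480957 29.40628433227539
head [ 0.57463338 -0.35653665  0.08      ] [ 0.57526667 -0.35636396  0.08      ]
[ 273  165   23  103 2073]
yaw 16.35108458905835 head-q 16.413324145428277 ext -0.06047370368017264 0.05464332622830554
lateral of head rel handle line 0.00010352788566602225 tcp lateral 0.0027716648970819435 tcp dist from head 0.06637632650743631
handle end to head 0.15577818403587385
```

Call:
carry_out:
  plan:
    - {"travel": [0.003, -0.009, -0.3], "angular": [0, 0, -0.04], "grip": 1}
    - {"travel": [0.003, -0.009, -0.5], "angular": [0, 0, -0.04], "grip": 1}
    - {"travel": [0.003, -0.009, -0.64], "angular": [0, 0, -0.04], "grip": 1}
    - {"travel": [0.003, -0.009, -0.68], "angular": [0, 0, -0.04], "grip": 1}
    - {"travel": [0.003, -0.009, -0.68], "angular": [0, 0, -0.04], "grip": 1}
    - {"travel": [0.003, -0.009, -0.68], "angular": [0, 0, -0.04], "grip": 1}
    - {"travel": [0.003, -0.009, -0.68], "angular": [0, 0, -0.04], "grip": 1}
    - {"travel": [0.003, -0.009, -0.68], "angular": [0, 0, -0.04], "grip": 1}

```text
time: 3.67
ee_pos: [0.5114, -0.3759, 0.0568]
tcp_rot: [179.8, -0.1, 16.4]
wrist_force: [-0.3, -0.3, -0.1]
opening: 0.0854
grasp_force: 0.0
```

```bash
python3 - <<'E'
from h import *
o,c=snap("wrist","w3");print(o["ee_pos"],o["tcp_rot"])
E
```

```text
[ 0.51140436 -0.3758667   0.05677219] [ 1.79840350e+02 -1.28885250e-01  1.63932541e+01]
```

View pics/w3.png

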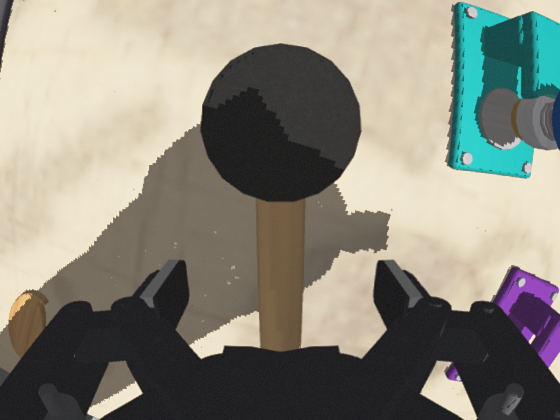

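The handle is centred between the fingers (column 281) and the head disc is at (281,122).

Call:
carry_out:
  plan:
    - {"travel": [0, 0, -0.06], "angular": [0, 0, 0], "grip": 1}
    - {"travel": [0, 0, -0.06], "angular": [0, 0, 0], "grip": 1}
    - {"travel": [0, 0, -0.06], "angular": [0, 0, 0], "grip": 1}

```text
time: 3.97
ee_pos: [0.5106, -0.3764, 0.0371]
tcp_rot: [179.9, -0.1, 16.3]
wrist_force: [0.3, 0.1, 0.8]
opening: 0.0853
grasp_force: 0.0
```

```bash
python3 - <<'E'
import pickle;from h import *
from workcell import monitor
o,c=pickle.load(open("w3.pkl","rb"))
H=wonz(c,o,281,122.5,.08);M=np.linalg.inv(wtool(o));print(H,(M@np.r_[H,1]))
o=monitor.get_obs();print(o["ee_pos"],o["tcp_rot"],o["qd"].round(2))
E
```

```text
[ 0.57583275 -0.35694362  0.08      ] [ 6.72019071e-02  9.40236161e-05 -2.30765300e-02  1.00000000e+00]
[ 0.51063855 -0.37638006  0.03713296] [ 1.79931243e+02 -5.60011860e-02  1.63267981e+01] [-0.08 -0.27  0.68  0.18 -0.07 -0.02]
```

Call:
carry_out:
  plan:
    - {"travel": [0, 0, -0.016], "angular": [0, 0, 0], "grip": 1}
    - {"travel": [0, 0, -0.016], "angular": [0, 0, 0], "grip": 0.2}
    - {"travel": [0, 0, -0.016], "angular": [0, 0, 0], "grip": -1}
    - {"travel": [0, 0, -0.016], "angular": [0, 0, 0], "grip": -1}
    - {"travel": [0, 0, -0.016], "angular": [0, 0, 0], "grip": -1}
    - {"travel": [0, 0, -0.016], "angular": [0, 0, 0], "grip": -1}
    - {"travel": [0, 0, -0.016], "angular": [0, 0, 0], "grip": -1}
    - {"travel": [0, 0, -0.016], "angular": [0, 0, 0], "grip": -1}
  grip_force: 115

```text
time: 4.63
ee_pos: [0.5102, -0.3762, 0.0309]
tcp_rot: [180.0, -0.0, 16.3]
wrist_force: [-1.3, 0.3, 4.0]
opening: 0.0206
grasp_force: 112.2
```

Call:
carry_out:
  plan:
    - {"travel": [0, 0, 0], "angular": [0, 0, 0], "grip": -1}
    - {"travel": [0, 0, 0], "angular": [0, 0, 0], "grip": -1}
    - {"travel": [0, 0, 0], "angular": [0, 0, 0], "grip": -1}
    - {"travel": [0, 0, 0], "angular": [0, 0, 0], "grip": -1}
    - {"travel": [0, 0, 0], "angular": [0, 0, 0], "grip": -1}
    - {"travel": [0, 0, 0], "angular": [0, 0, 0], "grip": -1}
    - {"travel": [0, 0, 0], "angular": [0, 0, 0], "grip": -1}

```text
time: 5.22
ee_pos: [0.5102, -0.3763, 0.0308]
tcp_rot: [180.0, -0.0, 16.3]
wrist_force: [-2.8, 1.0, 6.0]
opening: 0.0203
grasp_force: 112.3
```

```bash
python3 - <<'E'
from h import *
o,c=snap("wrist","g0");print(o["ee_pos"],o["tcp_rot"],o["wrist_force"],o["torque"])
E
```

```text
[ 0.51015852 -0.37626049  0.03084933] [ 1.79986790e+02 -1.13703587e-02  1.63186686e+01] [-2.79312379  0.99302306  6.01939195] [0.32849106 0.32892805 0.09885721]
```

Call:
carry_out:
  plan:
    - {"travel": [0, 0, 0.05], "angular": [0, 0, 0], "grip": -1}
    - {"travel": [0, 0, 0.12], "angular": [0, 0, 0], "grip": -1}
    - {"travel": [0, 0, 0.22], "angular": [0, 0, 0], "grip": -1}
    - {"travel": [0, 0, 0.34], "angular": [0, 0, 0], "grip": -1}
    - {"travel": [0, 0, 0.45], "angular": [0, 0, 0], "grip": -1}
    - {"travel": [0, 0, 0.53], "angular": [0, 0, 0], "grip": -1}
    - {"travel": [0, 0, 0.58], "angular": [0, 0, 0], "grip": -1}
    - {"travel": [0, 0, 0.6], "angular": [0, 0, 0], "grip": -1}

```text
time: 5.93
ee_pos: [0.5106, -0.3766, 0.2125]
tcp_rot: [179.9, -0.1, 16.3]
wrist_force: [1.3, 0.0, -4.4]
opening: 0.0203
grasp_force: 113.1
```

```bash
cat >> h.py <<'E'
def disc(c):
    g=cv2.cvtColor(c["frame"],cv2.COLOR_RGB2HSV)
    m=cv2.inRange(g,(0,0,0),(180,255,75));m[230:]=0
    m=cv2.morphologyEx(m,cv2.MORPH_OPEN,np.ones((9,9)))
    k,l,s,ce=cv2.connectedComponentsWithStats(m);i=l[120,281]
    return s[i].tolist(),ce[i].round(1)
E
python3 - <<'E'
import pickle
from h import *
o,c=snap("wrist","g1");print(o["ee_pos"],o["tcp_rot"],o["wrist_force"],o["torque"])
print(disc(c),disc(pickle.load(open("g0.pkl","rb"))[1]))
o,c=snap("side","s1");a=c["frame"][150:300,200:360]
b=pickle.load(open("g0.pkl","rb"))[1]["frame"]
w=pickle.load(open("g1.pkl","rb"))[1]["frame"]
f=lambda x:cv2.resize(x,(400,300),interpolation=cv2.INTER_CUBIC)
cv2.imwrite("pics/m1.png",np.vstack([np.hstack([f(b),f(w)]),np.hstack([f(a),f(c["frame"])])])[:,:,::-1])
E
```

```text
[ 0.51056304 -0.37662881  0.2125214 ] [ 1.79881139e+02 -7.35553372e-02  1.63132495e+01] [ 1.33321356  0.04387837 -4.41519943] [-0.10270038  0.19669101 -0.01857713]
([179, 16, 204, 203, 32497], array([280.4, 117.3])) ([178, 16, 205, 203, 32749], array([280. , 117.8]))
```

View pics/m1.png

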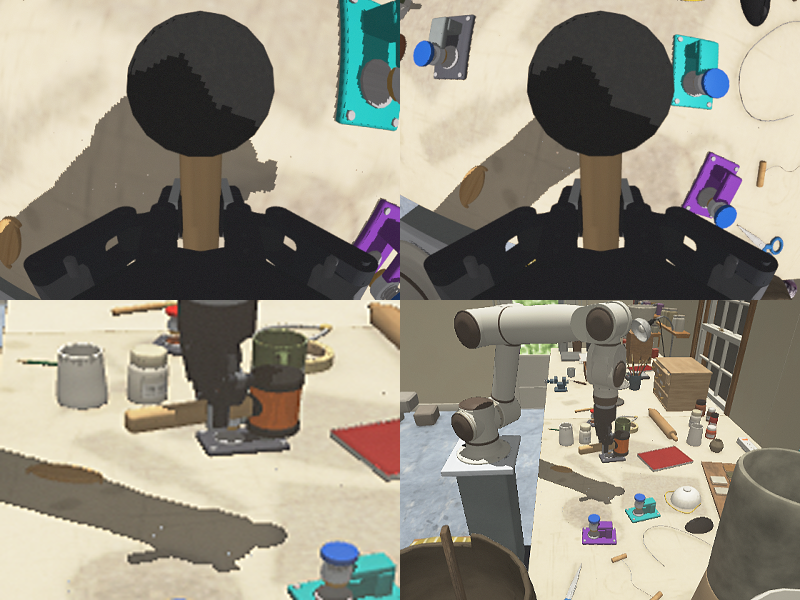

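Grip is firm; the head disc has stayed put in the wrist view (280,117) after lifting, and the side crop shows it level. Now to a viewpoint near the red stamp.

Call:
carry_out:
  plan:
    - {"travel": [-0.015, 0.1, 0.02], "angular": [0, 0, 0.1], "grip": -1}
    - {"travel": [-0.03, 0.22, 0.03], "angular": [0, 0, 0.2], "grip": -1}
    - {"travel": [-0.05, 0.34, 0.04], "angular": [0, 0, 0.3], "grip": -1}
    - {"travel": [-0.06, 0.46, 0.04], "angular": [0, 0, 0.4], "grip": -1}
    - {"travel": [-0.07, 0.58, 0.04], "angular": [0, 0, 0.5], "grip": -1}
    - {"travel": [-0.07, 0.68, 0.04], "angular": [0, 0, 0.5], "grip": -1}
    - {"travel": [-0.07, 0.76, 0.04], "angular": [0, 0, 0.5], "grip": -1}
    - {"travel": [-0.07, 0.8, 0.04], "angular": [0, 0, 0.5], "grip": -1}

```text
time: 6.7
ee_pos: [0.4883, -0.1336, 0.2205]
tcp_rot: [-179.9, 0.1, 30.7]
wrist_force: [0.7, -0.2, -4.1]
opening: 0.0203
grasp_force: 113.8
```

Call:
carry_out:
  plan:
    - {"travel": [-0.015, 0.1, 0.0], "angular": [0, 0, 0.1], "grip": -1}
    - {"travel": [-0.03, 0.22, 0.0], "angular": [0, 0, 0.2], "grip": -1}
    - {"travel": [-0.05, 0.34, 0.0], "angular": [0, 0, 0.3], "grip": -1}
    - {"travel": [-0.06, 0.46, 0.0], "angular": [0, 0, 0.4], "grip": -1}
    - {"travel": [-0.07, 0.58, 0.0], "angular": [0, 0, 0.5], "grip": -1}
    - {"travel": [-0.07, 0.68, 0.0], "angular": [0, 0, 0.5], "grip": -1}
    - {"travel": [-0.07, 0.76, 0.0], "angular": [0, 0, 0.5], "grip": -1}
    - {"travel": [-0.07, 0.8, 0.0], "angular": [0, 0, 0.5], "grip": -1}

```text
time: 7.37
ee_pos: [0.4677, 0.1059, 0.2208]
tcp_rot: [-179.9, 0.1, 45.1]
wrist_force: [1.2, -0.3, -3.9]
opening: 0.0209
grasp_force: 113.9
```

```bash
python3 - <<'E'
from h import *;import pickle
o,c=snap("wrist","w4");print(o["ee_pos"],o["tcp_rot"],o["q"])
print(disc(c))
for b in blobs(c["frame"],(0,150,90),(6,255,255),(0,0,560,420),4,60)+blobs(c["frame"],(174,150,90),(180,255,255),(0,0,560,420),4,60):
    print(b,wonz(c,o,b[1][0]+b[1][2]/2-.5,b[1][1]+b[1][3]/2-.5,.083).round(4))
o,c=pickle.load(open("g0.pkl","rb"));s,_=disc(c)
H=wonz(c,o,s[0]+s[2]/2-.5,s[1]+s[3]/2-.5,.08);print(H,np.linalg.inv(wtool(o))@np.r_[H,1])
E
```

```text
[0.46765007 0.10586456 0.22076333] [-1.79916385e+02  9.54929415e-02  4.50746897e+01] [ 1.27441880e+01 -4.93273113e+00 -2.23057181e+00  9.28275661e+01
  1.95829554e-02  1.47669547e+02]
([178, 16, 256, 203, 35600], array([290.5, 120.4]))
(2496, [520, 80, 40, 125], [546.48, 148.19]) [ 0.7069 -0.0358  0.083 ]
(1336, [183, 0, 43, 40], [204.04, 19.09]) [0.5351 0.2653 0.083 ]
[ 0.57568057 -0.35690724  0.08      ] [ 6.83300275e-02 -1.51900776e-04 -4.91371471e-02  1.00000000e+00]
```

Call:
carry_out:
  plan:
    - {"travel": [0.02, 0.1, 0.0], "angular": [0, 0, 0], "grip": -1}
    - {"travel": [0.04, 0.22, 0.0], "angular": [0, 0, 0], "grip": -1}
    - {"travel": [0.065, 0.32, -0.05], "angular": [0, 0, 0], "grip": -1}
    - {"travel": [0.065, 0.377, -0.13], "angular": [0, 0, 0], "grip": -1}
    - {"travel": [0.065, 0.377, -0.2], "angular": [0, 0, 0], "grip": -1}
    - {"travel": [0.065, 0.377, -0.233], "angular": [0, 0, 0], "grip": -1}
    - {"travel": [0.065, 0.377, -0.233], "angular": [0, 0, 0], "grip": -1}

```text
time: 8.0
ee_pos: [0.4865, 0.2155, 0.1491]
tcp_rot: [-179.9, 0.3, 44.9]
wrist_force: [0.5, 0.4, -5.3]
opening: 0.0206
grasp_force: 113.8
```

```bash
python3 - <<'E'
from h import *
o,c=snap("top","t5");s=snap("side","s5")[1];print(o["ee_pos"],o["tcp_rot"],o["q"],o["torque"])
a=cv2.resize(c["frame"][150:270,80:240],(400,300),interpolation=cv2.INTER_CUBIC)
b=cv2.resize(s["frame"][115:205,210:330],(400,300),interpolation=cv2.INTER_CUBIC)
cv2.imwrite("pics/m5.png",np.hstack([a,b])[:,:,::-1])
E
```

```text
[0.48645734 0.21549765 0.14907013] [-179.89934001    0.32461548   44.93912998] [ 2.39046710e+01  1.99487480e+00 -3.36093390e+00  8.49833057e+01
 -2.25607872e-02  1.58965893e+02] [-0.21110077  0.18296012 -0.03867672]
```

View pics/m5.png

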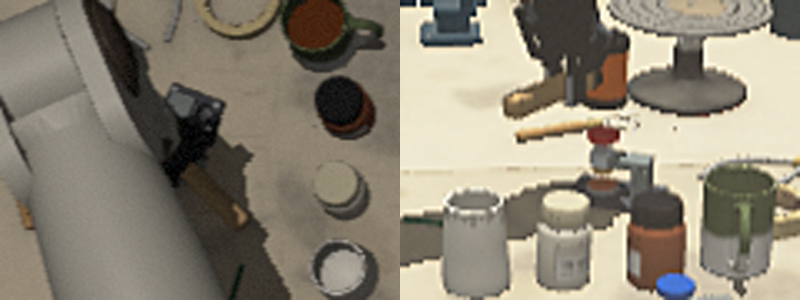

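In the right crop the head (column ~608) hangs over the red cap (~603); the top view is hidden by the arm. Pressing down now.

Call:
carry_out:
  plan:
    - {"travel": [0.002, 0.012, 0], "angular": [0, 0, 0], "grip": -1}
    - {"travel": [0.002, 0.012, -0.05], "angular": [0, 0, 0], "grip": -1}
    - {"travel": [0.002, 0.012, -0.1], "angular": [0, 0, 0], "grip": -1}
    - {"travel": [0.002, 0.012, -0.1], "angular": [0, 0, 0], "grip": -1}
    - {"travel": [0.002, 0.012, -0.1], "angular": [0, 0, 0], "grip": -1}
  grip_force: 120

```text
time: 8.52
ee_pos: [0.4884, 0.2202, 0.1234]
tcp_rot: [180.0, -0.0, 44.9]
wrist_force: [-0.6, -0.7, -3.7]
opening: 0.0205
grasp_force: 117.5
```

Call:
carry_out:
  plan:
    - {"travel": [0, 0, -0.02], "angular": [0, 0, 0], "grip": -1}
    - {"travel": [0, 0, -0.04], "angular": [0, 0, 0], "grip": -1}
    - {"travel": [0, 0, -0.04], "angular": [0, 0, 0], "grip": -1}
    - {"travel": [0, 0, -0.04], "angular": [0, 0, 0], "grip": -1}

```text
time: 8.85
ee_pos: [0.4889, 0.2207, 0.1115]
tcp_rot: [180.0, -0.1, 45.0]
wrist_force: [1.8, -0.1, 1.0]
opening: 0.0202
grasp_force: 118.4
```

Call:
carry_out:
  plan:
    - {"travel": [0, 0, -0.015], "angular": [0, 0, 0], "grip": -1}
    - {"travel": [0, 0, -0.03], "angular": [0, 0, 0], "grip": -1}
    - {"travel": [0, 0, -0.03], "angular": [0, 0, 0], "grip": -1}
    - {"travel": [0, 0, -0.03], "angular": [0, 0, 0], "grip": -1}

```text
time: 9.18
ee_pos: [0.4888, 0.2206, 0.1021]
tcp_rot: [180.0, -0.1, 45.0]
wrist_force: [1.1, -0.5, 5.3]
opening: 0.0208
grasp_force: 119.4
```

Call:
carry_out:
  plan:
    - {"travel": [0, 0, -0.008], "angular": [0, 0, 0], "grip": -1}
    - {"travel": [0, 0, -0.008], "angular": [0, 0, 0], "grip": -1}
    - {"travel": [0, 0, -0.008], "angular": [0, 0, 0], "grip": -1}

```text
time: 9.43
ee_pos: [0.4888, 0.2205, 0.1013]
tcp_rot: [179.9, -0.1, 45.0]
wrist_force: [-3.8, -3.8, 16.3]
opening: 0.0207
grasp_force: 120.9
```

The net push is ~20 N, well above 10.5 N, and the travel has stalled, so the cap is at its stop. Lifting off and checking.

Call:
carry_out:
  plan:
    - {"travel": [0, 0, 0.02], "angular": [0, 0, 0], "grip": -1}
    - {"travel": [0, 0, 0.06], "angular": [0, 0, 0], "grip": -1}
    - {"travel": [0, 0, 0.14], "angular": [0, 0, 0], "grip": -1}
    - {"travel": [0, 0, 0.24], "angular": [0, 0, 0], "grip": -1}
    - {"travel": [0, 0, 0.34], "angular": [0, 0, 0], "grip": -1}
    - {"travel": [0, 0, 0.4], "angular": [0, 0, 0], "grip": -1}
    - {"travel": [0, 0, 0.4], "angular": [0, 0, 0], "grip": -1}

```text
time: 10.02
ee_pos: [0.4888, 0.2209, 0.2229]
tcp_rot: [179.9, -0.2, 45.0]
wrist_force: [1.5, 0.1, -3.5]
opening: 0.0206
grasp_force: 118.0
```

```bash
python3 - <<'E'
from h import *
o,c=snap("wrist","g2");s=snap("side","s6")[1];print(o["ee_pos"],o["tcp_rot"],o["q"])
print(disc(c),blobs(s["frame"],(0,170,110),(6,255,255),(255,145,290,180)))
E
```

```text
[0.48884233 0.22091856 0.22292811] [179.9302997   -0.22420273  44.97946022] [2.43121458e+01 2.50078666e+00 5.31460410e+00 9.25794431e+01
 1.39153508e-02 1.59332850e+02]
([179, 16, 204, 203, 32471], array([280.4, 117.4])) []
```

Call:
carry_out:
  plan:
    - {"travel": [0.005, -0.07, 0], "angular": [0, 0, -0.1], "grip": -1}
    - {"travel": [0.01, -0.16, 0], "angular": [0, 0, -0.2], "grip": -1}
    - {"travel": [0.015, -0.26, 0], "angular": [0, 0, -0.3], "grip": -1}
    - {"travel": [0.02, -0.36, 0], "angular": [0, 0, -0.4], "grip": -1}
    - {"travel": [0.025, -0.45, 0], "angular": [0, 0, -0.5], "grip": -1}
    - {"travel": [0.028, -0.52, 0], "angular": [0, 0, -0.5], "grip": -1}
    - {"travel": [0.028, -0.56, 0], "angular": [0, 0, -0.5], "grip": -1}
    - {"travel": [0.028, -0.567, 0], "angular": [0, 0, -0.5], "grip": -1}

```text
time: 10.78
ee_pos: [0.4959, 0.0486, 0.2172]
tcp_rot: [-179.9, 0.2, 30.5]
wrist_force: [0.7, 1.6, -3.7]
opening: 0.0204
grasp_force: 118.0
```

Call:
carry_out:
  plan:
    - {"travel": [0.005, -0.07, 0], "angular": [0, 0, -0.1], "grip": -1}
    - {"travel": [0.01, -0.16, 0], "angular": [0, 0, -0.2], "grip": -1}
    - {"travel": [0.015, -0.26, 0], "angular": [0, 0, -0.3], "grip": -1}
    - {"travel": [0.02, -0.36, 0], "angular": [0, 0, -0.4], "grip": -1}
    - {"travel": [0.025, -0.45, 0], "angular": [0, 0, -0.5], "grip": -1}
    - {"travel": [0.028, -0.52, 0], "angular": [0, 0, -0.5], "grip": -1}
    - {"travel": [0.028, -0.56, 0], "angular": [0, 0, -0.5], "grip": -1}
    - {"travel": [0.028, -0.568, 0], "angular": [0, 0, -0.5], "grip": -1}

```text
time: 11.45
ee_pos: [0.5048, -0.1209, 0.2179]
tcp_rot: [-179.9, 0.1, 16.3]
wrist_force: [-0.4, -0.2, -4.0]
opening: 0.0205
grasp_force: 118.3
```

```bash
python3 - <<'E'
from h import *
o,c=snap("top","t7");s=snap("side","s7")[1];print(o["ee_pos"],o["tcp_rot"],o["qd"].round(1))
print("red",blobs(s["frame"],(0,150,70),(6,255,255),(255,145,290,180)),blobs(c["frame"],(0,170,110),(6,255,255),(130,180,175,228)))
M=wtool(o);print("head face",(M@[.068,0,.0308,1])[:3])
E
```

```text
[ 0.50481378 -0.12091323  0.21787532] [-1.79947179e+02  1.01231091e-01  1.62715006e+01] [-1.1  0.2  0.7  0.5  0.8 -1.2]
red [] [(114, [137, 198, 13, 12], [142.84, 203.73])]
head face [ 0.57002973 -0.10184838  0.18695523]
```

The red cap is back up (top view matches the original). Descending over blue in stages.

Call:
carry_out:
  plan:
    - {"travel": [0.002, 0.004, -0.06], "angular": [0, 0, 0], "grip": -1}
    - {"travel": [0.002, 0.004, -0.14], "angular": [0, 0, 0], "grip": -1}
    - {"travel": [0.002, 0.004, -0.21], "angular": [0, 0, 0], "grip": -1}
    - {"travel": [0.002, 0.004, -0.25], "angular": [0, 0, 0], "grip": -1}
    - {"travel": [0.002, 0.004, -0.27], "angular": [0, 0, 0], "grip": -1}
    - {"travel": [0.002, 0.004, -0.27], "angular": [0, 0, 0], "grip": -1}
    - {"travel": [0.002, 0.004, -0.27], "angular": [0, 0, 0], "grip": -1}
    - {"travel": [0.002, 0.004, -0.27], "angular": [0, 0, 0], "grip": -1}

```text
time: 12.22
ee_pos: [0.5063, -0.1187, 0.1396]
tcp_rot: [179.9, -0.1, 16.3]
wrist_force: [0.4, 0.0, -4.2]
opening: 0.0204
grasp_force: 118.3
```

```bash
cat > chk.py <<'E'
from h import *
import sys
n=sys.argv[1]
o,c=snap("top","t"+n);_,s=snap("side","s"+n);ow,w=snap("wrist","w"+n);print(o["ee_pos"],o["tcp_rot"],o["qd"].round(1),disc(w))
M=wtool(o);print("head face",(M@[.068,0,.0308,1])[:3])
f=cv2.resize(s["frame"][150:230,235:345],(800,580),interpolation=cv2.INTER_CUBIC)
for p,col in (((M@[.068,0,.0308,1])[:3],(0,255,0)),((.5706,-.1006,.083),(255,255,0)),((M@[.068,0,-.0492,1])[:3],(0,255,0))):
    u,v=proj(s,p);cv2.circle(f,(int((u+.5-235)*800/110),int((v+.5-150)*580/80)),3,col,-1)
cv2.imwrite(f"pics/f{n}.png",f[:,:,::-1])
E
python3 chk.py 8
```

```text
[ 0.50625219 -0.11872224  0.13958566] [ 1.79948941e+02 -9.62845583e-02  1.63367395e+01] [-0.2 -0.   0.2 -0.1 -0.1 -0.1] ([178, 16, 205, 203, 32568], array([280.2, 117.4]))
head face [ 0.57156399 -0.09960686  0.10889999]
```

View pics/f8.png

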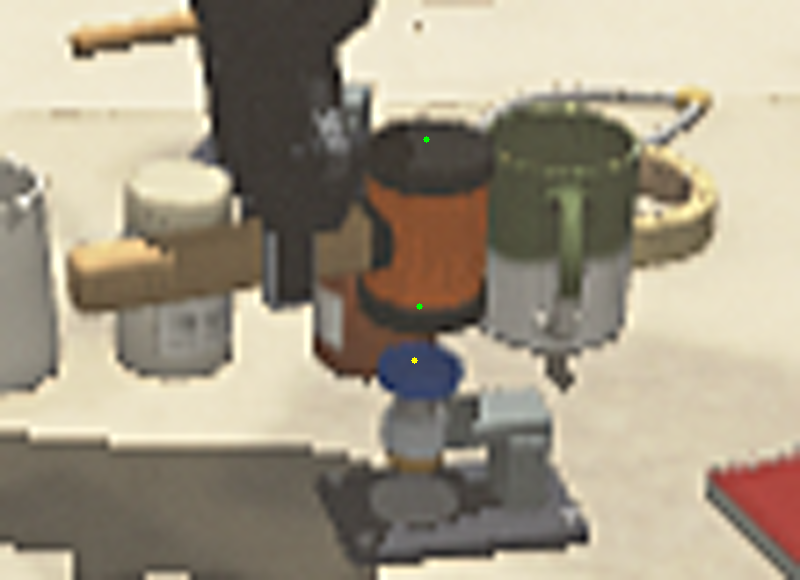

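The head sits level above the blue cap, columns 423 (face) vs 420 (cap), within ~1 mm. Final descent of 16 mm with a 1 mm correction.

Call:
carry_out:
  plan:
    - {"travel": [-0.003, -0.003, -0.02], "angular": [0, 0, 0], "grip": -1}
    - {"travel": [-0.003, -0.003, -0.04], "angular": [0, 0, 0], "grip": -1}
    - {"travel": [-0.003, -0.003, -0.05], "angular": [0, 0, 0], "grip": -1}
    - {"travel": [-0.003, -0.003, -0.05], "angular": [0, 0, 0], "grip": -1}
    - {"travel": [-0.003, -0.003, -0.05], "angular": [0, 0, 0], "grip": -1}
    - {"travel": [-0.003, -0.003, -0.05], "angular": [0, 0, 0], "grip": -1}
    - {"travel": [-0.003, -0.003, -0.05], "angular": [0, 0, 0], "grip": -1}
    - {"travel": [-0.003, -0.003, -0.05], "angular": [0, 0, 0], "grip": -1}

```text
time: 13.03
ee_pos: [0.5048, -0.1197, 0.1234]
tcp_rot: [180.0, -0.0, 16.3]
wrist_force: [-0.0, 0.3, -3.7]
opening: 0.0205
grasp_force: 118.3
```

```bash
python3 chk.py 9
```

```text
[ 0.50484207 -0.1197228   0.12339927] [ 1.79990868e+02 -1.66837383e-02  1.63187799e+01] [ 0.   0.1 -0.  -0.  -0.   0. ] ([178, 16, 205, 203, 32575], array([280.2, 117.5]))
head face [ 0.57011255 -0.10061826  0.09261908]
```

View pics/f9.png

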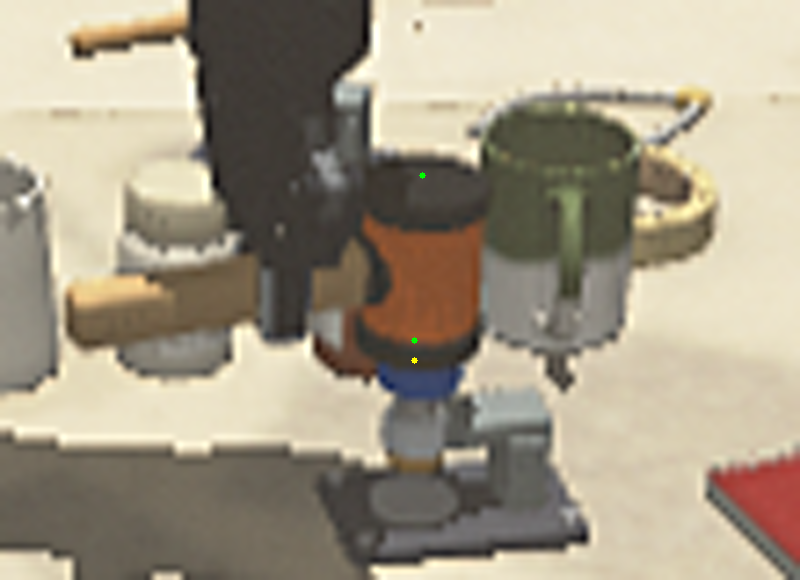

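Head (column 419) and cap (420) are aligned, the gap is about 9.6 mm, the head is level, and the arm is still.

```bash
python3 -c "
from workcell import ticket
print(ticket.job_done())"
```

```text
the job is handed in; nothing more can be done
None
```

The job is handed in: the red stamp was pressed to its stop and its cap sprang back up, and the mallet is now held level about 1 cm above the blue cap, centred to about 1 mm, with no contact seen with the blue stamp or the pots and cups.

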